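# Unhitch the tow coupler and hold it up

## Robot

A 7-joint arm with a two-finger parallel gripper is mounted at the origin on a cart in front of the work surface, level with it; the furniture and walls round the work are solid. World frame = base frame: x ahead of the robot, y to its left, z up, the work surface at z = 0. Lengths are in m, angles in rad, forces in N, time in s.
With the tool pointing down it reaches from about 0.4 to 0.875 m from the base axis. Payload 19.3 kg.
Tool frame: the origin (TCP) lies midway between the tips of the shut fingers; the grasp point (between the pads) lies bot.pinch_z behind it (bot.pinch_z is the distance from the TCP to the grasp point, in m); z points along the fingers, y is the line along which they close (so a half turn about z gives the same grasp; the last joint's range is limited). The gripper opens to 85 mm and grips with 20 to 120 N. Pads are 22 mm wide; open, the fingers measure 114 mm over their backs; the gripper's body (76 mm by 85 mm) begins 54 mm behind the grasp point. The pads swing forward as they close: fully open they stand 13 mm farther back than shut.
Start: joints at [-1.222, 0.521, -0.036, 1.599, 0.021, 1.021, -0.113], TCP at [0.254, 0.571, 0.231] pointing down, gripper open.
Joint ranges: [-2.91, 2.91], [-0.3, 2.13], [-1.5, 1.42], [0.17, 2.43], [-1.26, 4.41], [0.16, 1.93], [-2.52, 2.52]. Speed limits (rad/s): [1.89, 1.89, 2.39, 2.39, 3.01, 3.01, 3.01].

## Interface

Orientations are given as [roll, pitch, yaw] about the fixed x, y, z axes, in that order (R = Rz(yaw) Ry(pitch) Rx(roll)).
In Python, from workcell import readout, grab_frame, camera_info, workorder, bot gives the robot as it stands. The module is installed in compiled form; this text tells all that it offers.
- The arm moves only by the tool drive_tool, never from a script. Its argument "targets" is a list of rows, each an object of numbers: "dx", "dy", "dz": the shift along the tool's x, y, z as a fraction of full scale; "yaw": the turn about the tool's z as a fraction of full scale; "fingers": the closure, from 0 (fully open) to 1 (shut). In form: [{"dx": .., "dy": .., "dz": .., "yaw": .., "fingers": ..}, ...]. A call has 1 to 20 rows; each row shifts and turns the commanded pose from where the row before left it, along the tool's axes as they then stand; what a row does not reach is not made up. Full scale, the value 1, is 0.1 m for a shift and 90 degrees for a turn. A row lasts 1/10 s, in which the tool goes at most 50 mm and 8.59 degrees, less where a joint would pass 70% of its speed; a pose out of reach is approached as far as the arm can. A call with a number of a shift or a turn outside -1 to 1 is refused whole. A call with a gripper value outside its range is refused whole. The fingers move at their own pace and stop on an object; "squeeze" is the grip in N (left out, the last holds). Time passes only in rows, so rows that do not move let the fingers close. It gives the time, the measured TCP pose, the force, the opening and the grip force at its end, in the units of the state.
- readout.observe(): the state, without advancing time (a new reading comes with each control period).
- grab_frame(name): name is "scene" or "top" or "wrist"; returns the picture (400x640x3 uint8, blue, green, red); there is no depth.
- camera_info(name): a dict with "fx", "fy", "cx", "cy" (pixels), "T" (4x4, takes a point from camera to world coordinates); the wrist camera has in their place "hand_eye" (4x4, takes a point from camera to tool coordinates, whose origin is the TCP and whose axes are the flange's). Camera axes: x right, y up, looking along -z (the intrinsics and any distortion apply to the point x, -y, -z); pixel columns grow to the right and rows downward; lengths in m; the calibration is good to about 2 mm. A picture is of the moment at which its call begins: read the wrist's pose just before it. camera_info takes no time and is no camera call.
- workorder.job_done(): hands the job in; it is judged then, once.
The state is a dict: "clock": time; "qpos": joint angles; "qd": joint speeds; "joint_efforts": joint torques, N m; "position": TCP position; "tool_rot": TCP orientation; "force": force on the tool from outside, world axes, zero at the start; "moment": the same for the moment, N m; "grip_width": finger opening in m; "finger_force": force on a finger pad.
Only numpy, scipy, OpenCV 4.12 (cv2) and the standard library are available. Lean on these libraries where they do the work, as an engineer would, in place of code of your own. Each camera call takes 0.05 s, during which the arm holds its last target. There are 200 camera calls.

## Task

The yellow tow coupler on the blue hitch stand has to come off its ball so that its socket can be inspected. First push the stand's open kit drawer fully home until it clicks in (while it is open its red bar blocks the latch); then pull the red latch handle straight out sideways against its spring, and with it pulled lift the coupler off the ball to about 6 cm above where it sat. Finish while still holding the coupler up there in the gripper - do not let go - and leave the loupe, the screw dish and the red screwdriver where they lie.

Things in the scene. Friction and masses are not known exactly. Their poses are not given: they have to be found in the camera images.
- stand: blue hitch stand, fixed: drawer housing 220 (x) x 110 (y) x 60 (z) mm with a 36 mm steel ball and a clevis on top. Origin: centre of its underside; +x from the drawer front (robot side) to the clevis, +y left. In this frame, in mm: ball centre (-70, 0, 98), hinge axis along y at (95, 0, 108). Clevis top z = 124, coupler head top z = 135
- drawer (a joint): kit drawer opening in m, 0 = home, at most 0.05; slides out along the stand's -x. Grey front 106 x 53 mm with a black lip. About 1 N of friction; a detent resists a few N from 10 to 4 mm open, then snaps it home against a rigid stop. More than 5 mm open, its red interlock bar (top z = 80.5 mm, stand y -35.5 to -42.5 mm) blocks the latch
- drawer_pull (a point): middle of the front edge of the drawer's black lip (64 wide, 9 high), on the drawer: at (-131, 0, 48.5) mm in the stand's frame when home. The place to push, along the stand's +x
- latch (a joint): latch travel in m: 0 = jaw under the ball, tongue locked down; 0.014 = fully out; the jaw clears the ball from 0.008. Slides on the tongue along the stand's -y (to the robot's right). The spring pushes back with 4 N at 0, 8 N at 0.014, and closes the latch when let go
- latch_grip (a point): middle of the latch handle: a red level cylinder, 14 mm diameter, 40 mm long along the stand's y, between black flanges of 22 and 24 mm diameter; at (-70, -59, 108) mm in the stand's frame at rest, rises with the tongue. Nothing within 60 mm ahead of or behind it (stand x): straddle it from above, fingers closing along the stand's x
- tongue (a joint): swing of the tongue about its hinge in rad, 0 = seated on the ball, positive = coupler end up (rotation about the stand's +y), at most 0.7. Tongue and latch weigh about 0.65 kg and fall back when let go; about 4 N at the latch handle lifts them
- tongue_hinge (a point): point on the tongue's hinge axis, in the stand's middle plane: (95, 0, 108) mm in the stand's frame; 165 mm behind the latch handle
- coupler (a point): centre of the coupler's ball socket, in the yellow head at the front of the grey tongue (head 62 x 52 x 34 mm); it lies at the ball's centre, z = 98 mm above the bench, while seated, and rises with the tongue (60 mm up at 0.37 rad)
- loupe: black eye loupe, 38 mm across, 34 high, standing on the black mat to the right of the stand. Origin at the centre of its underside. Leave it
- screw_dish: shallow metal dish with screws, 73 mm across, 13 high, on the blue mat to the left of the stand. Origin at the centre of its underside. Leave it
- driver_red: red precision screwdriver, 146 long (its y), 12 thick, lying on the black mat in front of the stand. Origin at the middle of its underside. Leave it

How it is judged:
On the way, in this order (a step that is already met when the one before it is completed fails the run):
1. the kit drawer is pushed home and seated (value of joint drawer below 0.002 m), for 0.2 s.
2. with the drawer home, the latch is pulled out at least 5 mm while the coupler still sits on the ball (value of joint latch above 0.005 m and value of joint tongue below 0.06 rad and value of joint drawer below 0.003 m), for 0.05 s.
3. the coupler is lifted at least 45 mm off its seat (height (world z) of coupler above 0.143 m), for 0.2 s.
At the end, for the whole second after the job is handed in: The gripper holds the coupler (by its latch handle or by the tongue; fingers press on it with more than 1 N) still, with its socket at least 45 mm above its seated height; the drawer is home within 3 mm; loupe, dish and screwdriver lie within 30 mm of where they were (height (world z) of coupler above 0.143 m and contact force between the fingers and tongue above 1 N and velocity of joint tongue between -0.1 and 0.1 rad/s and value of joint drawer below 0.003 m and distance of each of loupe, screw_dish, driver_red from where it was at the start of the episode below 0.03 m); the arm keeps its last pose, push and grip.
It fails at once if the loupe, the dish or the screwdriver is pushed more than 30 mm (distance of any of loupe, screw_dish, driver_red from where it was at the start of the episode above 0.03 m).
It also fails if it takes over 48 s, if anything falls off the work surface, if the arm or the gripper's body presses on something with over 40 N, if the wrist force passes 120 N, or if a joint passes its speed limit or range.

## Working session

There is one attempt and no reset: what is moved stays moved. The work goes in short steps, Python scripts to look and compute and a tool call to move; the robot and the scene stay as the last step left them, time stands still between calls to the robot, and variables do not carry over. Pictures are saved under pics/ and viewed, at most 10 in all, crops included, and the job is handed in when it is done.

Besides the shell and the picture viewer there is one more tool, called as name(argument=value, ...) on one line, values as JSON. drive_tool: Moves the arm, as the interface text tells. Shift numbers are shares of 0.1 m and turn numbers shares of 90 degrees, none past 1 either way. Its arguments: {"type":"object","properties":{"targets":{"type":"array","items":{"type":"object","properties":{"dx":{"type":"number","minimum":-1,"maximum":1},"dy":{"type":"number","minimum":-1,"maximum":1},"dz":{"type":"number","minimum":-1,"maximum":1},"yaw":{"type":"number","minimum":-1,"maximum":1},"fingers":{"type":"number"}}}},"squeeze":{"type":"number"}},"required":["targets"]}

```bash
mkdir -p pics; python3 - <<'E'
from workcell import readout, grab_frame, camera_info, bot
import cv2,numpy as np
s=readout.observe()
for k in ("clock","position","tool_rot","force","grip_width"): print(k,s[k])
print(bot.pinch_z)
np.set_printoptions(precision=4,suppress=True)
for n in("scene","top","wrist"):
    c=camera_info(n); print(n,c)
    if n!="wrist": cv2.imwrite(f"pics/{n}0.png",grab_frame(n))
E
```

```text
clock 0.0
position [0.2540362  0.57068316 0.23070452]
tool_rot [-3.14042704e+00  8.18076290e-05  2.72284704e+00]
force [ 0.22919077  0.63403383 -0.15731159]
grip_width 0.08518107317363398
0.0187
scene {'fx': 419.3984331302947, 'fy': 419.3984331302947, 'cx': 321.6538759243948, 'cy': 200.9347353712726, 'T': array([[ 0.8873,  0.3651, -0.2819,  0.2309],
       [-0.461 ,  0.6838, -0.5655, -0.475 ],
       [-0.0137,  0.6317,  0.7751,  0.9626],
       [ 0.    ,  0.    ,  0.    ,  1.    ]])}
top {'fx': 408.48776282678136, 'fy': 408.48776282678136, 'cx': 318.8596814815928, 'cy': 201.25863203730944, 'T': array([[ 0.0469,  0.9738, -0.2225,  0.3623],
       [-0.9989,  0.045 , -0.0135,  0.1482],
       [-0.0031,  0.2229,  0.9748,  1.0652],
       [ 0.    ,  0.    ,  0.    ,  1.    ]])}
wrist {'fx': 288.416075164854, 'fy': 288.416075164854, 'cx': 318.55691152185665, 'cy': 201.6844918574751, 'hand_eye': array([[ 0.0002,  0.9474,  0.3199,  0.0842],
       [ 1.    ,  0.0004, -0.0016, -0.0007],
       [-0.0016,  0.3199, -0.9474, -0.1417],
       [ 0.    ,  0.    ,  0.    ,  1.    ]])}
```

View pics/scene0.png

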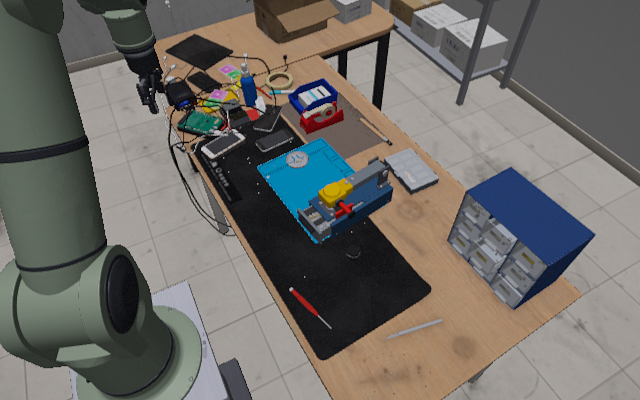

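View pics/top0.png

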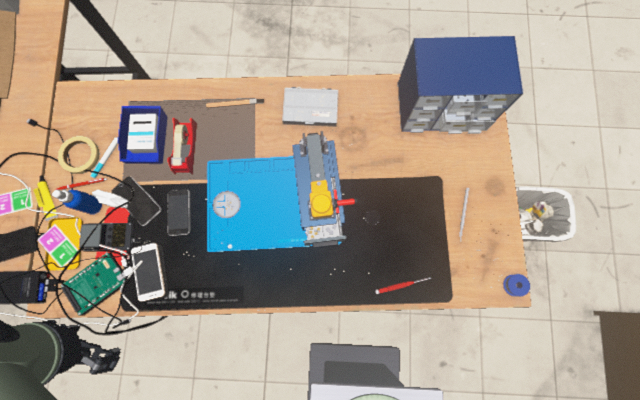

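The stand is at about (320,190) in top and (345,205) in scene, with the drawer open toward the robot. I'll enlarge both views.

```bash
python3 - <<'E'
import cv2
a=cv2.imread("pics/top0.png")[120:260,270:400]; cv2.imwrite("pics/topc.png",cv2.resize(a,None,fx=4.2,fy=4.2,interpolation=cv2.INTER_CUBIC))
a=cv2.imread("pics/scene0.png")[145:265,280:410]; cv2.imwrite("pics/scenec.png",cv2.resize(a,None,fx=5,fy=5,interpolation=cv2.INTER_CUBIC))
E
```

```text
(no output)
```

View pics/topc.png

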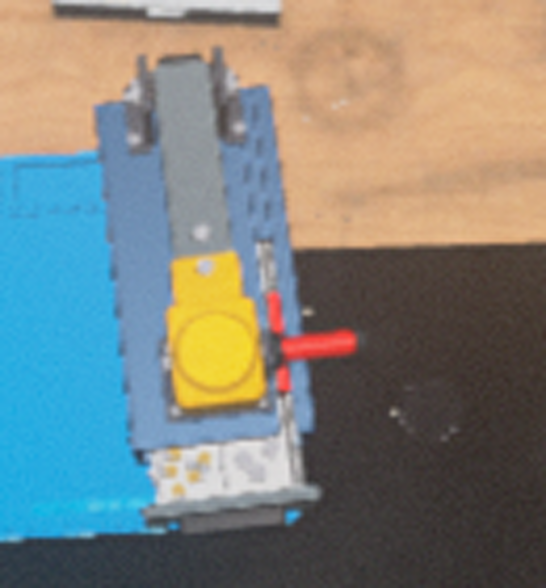

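View pics/scenec.png

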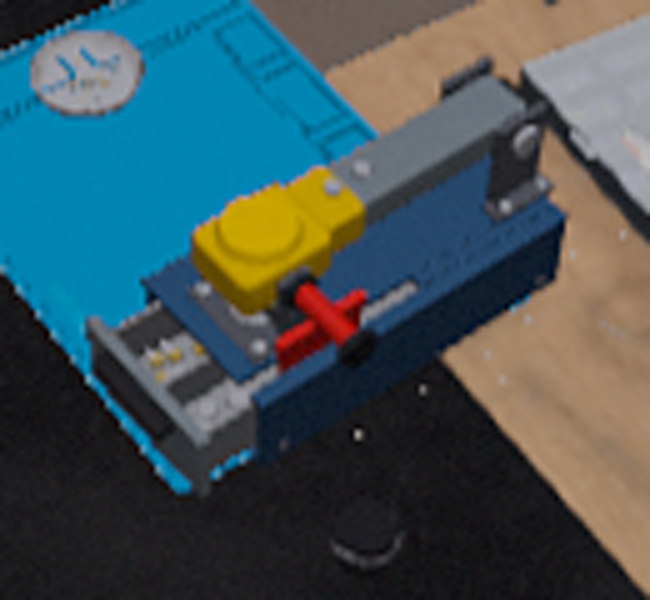

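The top crop shows the red handle mid at about (318,345), the head disc at (216,350) and housing top corners at (135,452), (97,105), (268,87) and (312,430). The scene crop shows the handle mid at (326,317), the disc at (260,225) and top corners at (258,400), (563,212) and (145,283).

```bash
cat > h.py <<'E'
import numpy as np
from workcell import camera_info
def ray(n,u,v):
    c=camera_info(n);d=c["T"][:3,:3]@np.array([(u-c["cx"])/c["fx"],-(v-c["cy"])/c["fy"],-1]);return c["T"][:3,3],d/np.linalg.norm(d)
def proj(n,p):
    c=camera_info(n);q=c["T"][:3,:3].T@(np.asarray(p)-c["T"][:3,3]);return np.array([c["cx"]-c["fx"]*q[0]/q[2],c["cy"]+c["fy"]*q[1]/q[2]])
def tri(rs):
    A=0;b=0
    for o,d in rs: M=np.eye(3)-np.outer(d,d);A=A+M;b=b+M@o
    return np.linalg.solve(A,b)
def T(u,v): return ("top",270+(u+.5)/4.2-.5,120+(v+.5)/4.2-.5)
def S(u,v): return ("scene",280+(u+.5)/5-.5,145+(v+.5)/5-.5)
def atz(r,z): o,d=r; return o+d*(z-o[2])/d[2]
E
python3 - <<'E'
from h import *
from scipy.optimize import least_squares
np.set_printoptions(precision=4,suppress=True)
for nm,a,b in [("handle",T(318,345),S(326,317)),("disc",T(216,350),S(260,225)),("frontR",T(312,430),S(258,400)),("backR",T(268,87),S(563,212)),("plateL",T(147,512),S(90,322)),("plateR",T(320,490),S(207,440)),("loupe",T(435,408),S(367,527))]:
    print(nm,tri([ray(*a),ray(*b)]))
obs=[(T(318,345),(-70,-59,108)),(S(326,317),(-70,-59,108)),(T(216,350),(-70,0,135)),(S(260,225),(-70,0,135)),
(T(312,430),(-110,-55,60)),(S(258,400),(-110,-55,60)),(T(268,87),(110,-55,60)),(S(563,212),(110,-55,60)),(T(97,105),(110,55,60)),(T(135,452),(-110,55,60)),(S(145,283),(-110,55,60))]
def w(p,q):
    c,s=np.cos(p[2]),np.sin(p[2]);x,y,z=np.array(q)/1e3
    return np.array([p[0]+c*x-s*y,p[1]+s*x+c*y,z])
f=lambda p:np.concatenate([proj(o[0],w(p,q))-o[1:] for o,q in obs])
r=least_squares(f,[.45,.15,0],loss="soft_l1")
p=r.x;print(p,np.degrees(p[2]));print(r.fun.reshape(-1,2))
print("ball",w(p,(-70,0,98)),"grip",w(p,(-70,-59,108)),"lip home",w(p,(-131,0,48.5)))
for a in (S(90,322),S(207,440),T(147,512),T(320,490)):
    q=atz(ray(*a),.0565)-np.array([p[0],p[1],0]);c,s=np.cos(p[2]),np.sin(p[2]);print("plate top in stand",c*q[0]+s*q[1],-s*q[0]+c*q[1])
from workcell import readout
q=readout.observe();print(q["position"],q["tool_rot"],np.hypot(*w(p,(-70,-59,108))[:2]))
E
```

```text
handle [0.5824 0.0979 0.1102]
disc [0.5736 0.1556 0.1283]
frontR [0.5418 0.0972 0.0641]
backR [0.7562 0.1316 0.0642]
plateL [0.489  0.1926 0.0555]
plateR [0.5076 0.0909 0.0581]
loupe [0.5653 0.0204 0.0291]
[0.6413 0.1673 0.169 ] 9.68343662489492
[[ 0.197   0.1302]
 [-0.1593  0.731 ]
 [ 0.1376 -0.6018]
 [-0.9447 -1.3255]
 [ 1.0574 -0.1407]
 [ 0.2198  1.677 ]
 [ 0.0932 -0.8285]
 [ 0.2704  0.757 ]
 [-1.0211 -0.2307]
 [-0.6048 -0.0463]
 [-1.5456 -0.3933]]
ball [0.5723 0.1556 0.098 ] grip [0.5822 0.0974 0.108 ] lip home [0.5121 0.1453 0.0485]
plate top in stand -0.14601514771573335 0.04977988205033919
plate top in stand -0.1426455457444175 -0.052385751646329755
plate top in stand -0.1461421059585249 0.05060822423157782
plate top in stand -0.14567733542649547 -0.05243821179676689
[0.2541 0.5707 0.2308] [-3.1406  0.0001  2.7227] 0.5902810091703685
```

Stand pose is (0.641, 0.167), yaw 9.7°, and the triangulated handle height of 110 mm agrees with the given 108. The drawer is about 30 mm open. I'll align the closing axis with stand x, then push with the front finger's back so the body stays clear of the head.

drive_tool(targets=[{"yaw": 0.09,"fingers": 0.45},{"yaw": 0.09},{"yaw": 0.09},{"yaw": 0.09},{"yaw": 0.09},{"yaw": 0.09},{"yaw": 0.086},{"dx": 0},{"dx": 0}], squeeze=60)

```text
invalid input
```

drive_tool(targets=[{"dx": -0.2,"dy": 0.04},{"dx": -0.35,"dy": 0.06},{"dx": -0.35,"dy": 0.06},{"dx": -0.35,"dy": 0.06},{"dx": -0.35,"dy": 0.06},{"dx": -0.35,"dy": 0.06},{"dx": -0.35,"dy": 0.06},{"dx": -0.35,"dy": 0.06},{"dx": -0.35,"dy": 0.06},{"dx": -0.35,"dy": 0.06},{"dx": -0.35,"dy": 0.06},{"dx": -0.35,"dy": 0.06},{"dx": -0.35,"dy": 0.06},{"dx": -0.2,"dy": 0.06},{"dx": 0},{"dx": 0}])

```text
invalid input
```

```bash
cat >> h.py <<'E'
P=np.array([.6413,.1673,.169])
def stand(q):
    c,s=np.cos(P[2]),np.sin(P[2]);x,y=q[0]-P[0],q[1]-P[1];return np.array([c*x+s*y,-s*x+c*y,q[2]])
E
cat > st.py <<'E'
from h import *
from workcell import readout
np.set_printoptions(precision=4,suppress=True)
s=readout.observe()
print(s["clock"],"stand",stand(s["position"])*1e3,s["tool_rot"],"want 1.740",s["force"],s["grip_width"],s["finger_force"],s["qpos"])
E
python3 st.py; python3 -c "
from h import *
print('driver',stand(atz(ray('top',403,286),.006)),'loupe',stand(np.array([.565,.020,0])))"
```

```text
0.1 stand [-313.8381  462.7887  230.7973] [-3.1406  0.0001  2.7227] want 1.740 [-0.4511  0.1586 -0.9641] 0.08527430733233782 0.0 [-1.2222  0.522  -0.0363  1.5999  0.0212  1.0211 -0.1128]
driver [-0.28256491 -0.18313325  0.006     ] loupe [-0.09998836 -0.13236808  0.        ]
```

drive_tool(targets=[{"dx": 0,"dy": 0,"dz": 0,"yaw": 0.09,"fingers": 0.45},{"dx": 0,"dy": 0,"dz": 0,"yaw": 0.09,"fingers": 0.45},{"dx": 0,"dy": 0,"dz": 0,"yaw": 0.09,"fingers": 0.45},{"dx": 0,"dy": 0,"dz": 0,"yaw": 0.09,"fingers": 0.45},{"dx": 0,"dy": 0,"dz": 0,"yaw": 0.09,"fingers": 0.45},{"dx": 0,"dy": 0,"dz": 0,"yaw": 0.09,"fingers": 0.45},{"dx": 0,"dy": 0,"dz": 0,"yaw": 0.086,"fingers": 0.45},{"dx": 0,"dy": 0,"dz": 0,"yaw": 0,"fingers": 0.45}], squeeze=60)

```text
clock: 0.9
position: [0.2539, 0.5709, 0.2309]
tool_rot: [-3.141, 0.001, 1.737]
force: [-0.5, -0.2, -0.2]
grip_width: 0.0469
finger_force: 0.0
```

```bash
python3 st.py
```

```text
0.9 stand [-313.9555  462.9639  230.9305] [-3.1415  0.0008  1.7371] want 1.740 [-0.5181 -0.1767 -0.1931] 0.046883771021254586 0.0 [-1.3852  0.5307  0.2056  1.6093 -0.1216  1.015  -0.9764]
```

drive_tool(targets=[{"dx": -0.2,"dy": 0.04,"dz": 0,"yaw": 0,"fingers": 0.45},{"dx": -0.3,"dy": 0.06,"dz": 0,"yaw": 0,"fingers": 0.45},{"dx": -0.3,"dy": 0.06,"dz": 0,"yaw": 0,"fingers": 0.45},{"dx": -0.3,"dy": 0.06,"dz": 0,"yaw": 0,"fingers": 0.45},{"dx": -0.3,"dy": 0.06,"dz": 0,"yaw": 0,"fingers": 0.45},{"dx": -0.3,"dy": 0.06,"dz": 0,"yaw": 0,"fingers": 0.45},{"dx": -0.3,"dy": 0.06,"dz": 0,"yaw": 0,"fingers": 0.45},{"dx": -0.3,"dy": 0.06,"dz": 0,"yaw": 0,"fingers": 0.45},{"dx": -0.3,"dy": 0.06,"dz": 0,"yaw": 0,"fingers": 0.45},{"dx": -0.3,"dy": 0.06,"dz": 0,"yaw": 0,"fingers": 0.45},{"dx": -0.3,"dy": 0.06,"dz": 0,"yaw": 0,"fingers": 0.45},{"dx": -0.3,"dy": 0.06,"dz": 0,"yaw": 0,"fingers": 0.45},{"dx": -0.3,"dy": 0.06,"dz": 0,"yaw": 0,"fingers": 0.45},{"dx": -0.3,"dy": 0.04,"dz": 0,"yaw": 0,"fingers": 0.45},{"dx": -0.3,"dy": 0.04,"dz": 0,"yaw": 0,"fingers": 0.45},{"dx": -0.23,"dy": 0,"dz": 0,"yaw": 0,"fingers": 0.45},{"dx": 0,"dy": 0,"dz": 0,"yaw": 0,"fingers": 0.45},{"dx": 0,"dy": 0,"dz": 0,"yaw": 0,"fingers": 0.45}])

```text
clock: 2.7
position: [0.4147, 0.1286, 0.2313]
tool_rot: [3.142, -0.0, 1.742]
force: [0.3, -0.1, -0.3]
grip_width: 0.047
finger_force: 0.0
```

```bash
python3 st.py
```

```text
2.7 stand [-229.8814   -0.0423  231.3293] [ 3.1416 -0.      1.7418] want 1.740 [ 0.2873 -0.1033 -0.2643] 0.0470044793529717 0.0 [-0.746   0.2276  0.3648  2.0894 -0.1082  0.8419 -0.1466]
```

drive_tool(targets=[{"dx": 0,"dy": 0,"dz": 0.15,"yaw": 0,"fingers": 0.45},{"dx": 0,"dy": 0,"dz": 0.3,"yaw": 0,"fingers": 0.45},{"dx": 0,"dy": 0,"dz": 0.3,"yaw": 0,"fingers": 0.45},{"dx": 0,"dy": 0,"dz": 0.3,"yaw": 0,"fingers": 0.45},{"dx": 0,"dy": 0,"dz": 0.3,"yaw": 0,"fingers": 0.45},{"dx": 0,"dy": 0,"dz": 0.3,"yaw": 0,"fingers": 0.45},{"dx": 0,"dy": 0,"dz": 0.2,"yaw": 0,"fingers": 0.45},{"dx": 0,"dy": 0,"dz": 0.1,"yaw": 0,"fingers": 0.45},{"dx": 0,"dy": 0,"dz": 0,"yaw": 0,"fingers": 0.45},{"dx": 0,"dy": 0,"dz": 0,"yaw": 0,"fingers": 0.45}])

```text
clock: 3.7
position: [0.4149, 0.1291, 0.0369]
tool_rot: [3.141, -0.0, 1.741]
force: [0.3, 0.2, 0.5]
grip_width: 0.0467
finger_force: 0.0
```

```bash
python3 st.py; python3 - <<'E'
import cv2
from workcell import grab_frame
a=grab_frame("top")[150:300,260:400];b=grab_frame("scene")[165:285,250:410]
cv2.imwrite("pics/p1.png",cv2.hconcat([cv2.resize(a,(373,400),interpolation=2),cv2.resize(b,(427,320),interpolation=2,).copy() if 0 else cv2.copyMakeBorder(cv2.resize(b,(427,320),interpolation=2),0,80,0,0,0)]))
E
```

```text
3.7 stand [-229.6003    0.3835   36.8629] [ 3.1412 -0.0003  1.7406] want 1.740 [0.3381 0.1594 0.5401] 0.04669276527475821 0.0 [-0.5784  0.5983  0.1823  2.2298 -0.3151  0.3362  0.041 ]
```

View pics/p1.png

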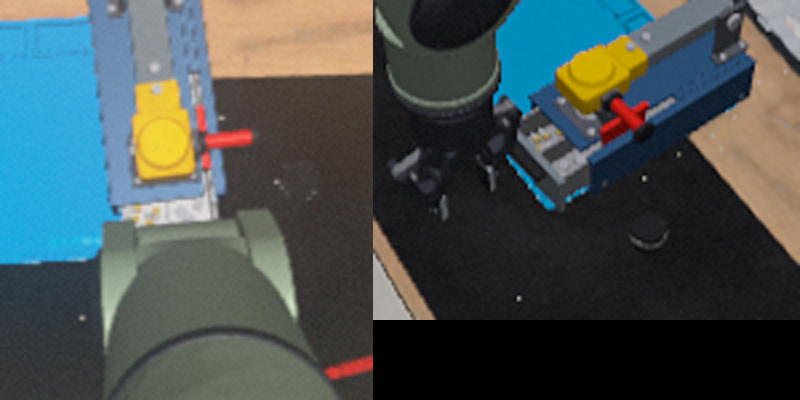

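The front finger's knuckle, at about (510,110) in the scene half, bulges further forward than its tip. At half opening it would come close to the yellow head. I'll back off slightly and push fully open instead, which keeps the body and knuckles about 20 mm clear.

drive_tool(targets=[{"dx": 0,"dy": -0.1,"dz": 0.05,"yaw": 0,"fingers": 0.45},{"dx": 0,"dy": -0.02,"dz": 0.05,"yaw": 0,"fingers": 0},{"dx": 0,"dy": 0,"dz": 0,"yaw": 0,"fingers": 0},{"dx": 0,"dy": 0,"dz": 0,"yaw": 0,"fingers": 0},{"dx": 0,"dy": 0,"dz": 0,"yaw": 0,"fingers": 0},{"dx": 0,"dy": 0,"dz": 0,"yaw": 0,"fingers": 0}])

```text
clock: 4.4
position: [0.4031, 0.1267, 0.0264]
tool_rot: [3.141, -0.0, 1.739]
force: [-1.0, 0.7, 0.3]
grip_width: 0.0852
finger_force: 0.0
```

```bash
python3 st.py; python3 - <<'E'
import cv2
from workcell import grab_frame
b=grab_frame("scene")[165:285,250:410]
cv2.imwrite("pics/p2.png",cv2.resize(b,(800,600),interpolation=2))
E
```

```text
4.4 stand [-241.6651    0.0111   26.3785] [ 3.1413 -0.      1.7394] want 1.740 [-0.9538  0.7028  0.2622] 0.08522943275531207 0.0 [-0.5693  0.6118  0.1607  2.2605 -0.3274  0.2897  0.0458]
```

View pics/p2.png

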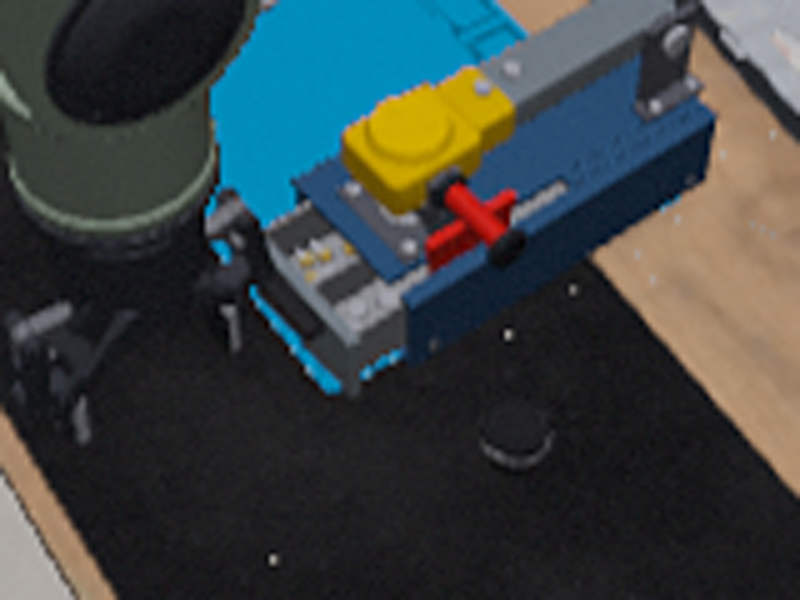

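Fully open, the knuckle at (245,215) is only slightly ahead of the tip at (235,340), and nothing is touching. Now I push slowly.

drive_tool(targets=[{"dx": 0,"dy": 0.06,"dz": 0,"yaw": 0,"fingers": 0},{"dx": 0,"dy": 0.06,"dz": 0,"yaw": 0,"fingers": 0},{"dx": 0,"dy": 0.06,"dz": 0,"yaw": 0,"fingers": 0},{"dx": 0,"dy": 0.06,"dz": 0,"yaw": 0,"fingers": 0},{"dx": 0,"dy": 0.06,"dz": 0,"yaw": 0,"fingers": 0},{"dx": 0,"dy": 0.06,"dz": 0,"yaw": 0,"fingers": 0},{"dx": 0,"dy": 0.03,"dz": 0,"yaw": 0,"fingers": 0},{"dx": 0,"dy": 0,"dz": 0,"yaw": 0,"fingers": 0}])

```text
clock: 5.25
position: [0.4418, 0.1332, 0.0263]
tool_rot: [3.141, 0.0, 1.739]
force: [-1.0, 0.5, -0.0]
grip_width: 0.0856
finger_force: 0.0
```

drive_tool(targets=[{"dx": 0,"dy": 0.03,"dz": 0,"yaw": 0,"fingers": 0},{"dx": 0,"dy": 0.03,"dz": 0,"yaw": 0,"fingers": 0},{"dx": 0,"dy": 0,"dz": 0,"yaw": 0,"fingers": 0}])

```text
clock: 5.55
position: [0.4471, 0.1341, 0.0262]
tool_rot: [-3.141, 0.0, 1.739]
force: [-4.0, -1.1, 1.4]
grip_width: 0.0855
finger_force: 2.1
```

drive_tool(targets=[{"dx": 0,"dy": 0.03,"dz": 0,"yaw": 0,"fingers": 0},{"dx": 0,"dy": 0.02,"dz": 0,"yaw": 0,"fingers": 0},{"dx": 0,"dy": 0,"dz": 0,"yaw": 0,"fingers": 0}])

```text
clock: 5.85
position: [0.4529, 0.1352, 0.0264]
tool_rot: [3.14, -0.0, 1.739]
force: [-0.3, -0.1, 0.2]
grip_width: 0.0855
finger_force: 0.0
```

Force rose to 4 N and then dropped, so the detent has probably snapped. I'll press on to the stop to confirm.

drive_tool(targets=[{"dx": 0,"dy": 0.02,"dz": 0,"yaw": 0,"fingers": 0},{"dx": 0,"dy": 0.01,"dz": 0,"yaw": 0,"fingers": 0},{"dx": 0,"dy": 0,"dz": 0,"yaw": 0,"fingers": 0}])

```text
clock: 6.15
position: [0.4553, 0.1356, 0.0263]
tool_rot: [3.141, -0.0, 1.739]
force: [-0.6, -1.0, -0.3]
grip_width: 0.0855
finger_force: 0.0
```

drive_tool(targets=[{"dx": 0,"dy": 0.01,"dz": 0,"yaw": 0,"fingers": 0},{"dx": 0,"dy": 0.01,"dz": 0,"yaw": 0,"fingers": 0},{"dx": 0,"dy": 0,"dz": 0,"yaw": 0,"fingers": 0}])

```text
clock: 6.45
position: [0.4555, 0.1356, 0.0261]
tool_rot: [-3.138, 0.0, 1.74]
force: [-10.3, -0.7, 5.2]
grip_width: 0.0855
finger_force: 5.0
```

The drawer is hard against its stop at 10 N, axis −188.5 mm against −188 expected, so it is home. I'll back off, rise, and go over the handle.

drive_tool(targets=[{"dx": 0,"dy": -0.1,"dz": 0,"yaw": 0,"fingers": 0},{"dx": 0,"dy": -0.2,"dz": 0,"yaw": 0,"fingers": 0},{"dx": 0,"dy": -0.15,"dz": -0.1,"yaw": 0,"fingers": 0},{"dx": 0,"dy": 0,"dz": -0.3,"yaw": 0,"fingers": 0},{"dx": 0,"dy": 0,"dz": -0.3,"yaw": 0,"fingers": 0},{"dx": 0,"dy": 0,"dz": -0.3,"yaw": 0,"fingers": 0},{"dx": 0,"dy": 0,"dz": -0.3,"yaw": 0,"fingers": 0},{"dx": 0,"dy": 0,"dz": -0.3,"yaw": 0,"fingers": 0},{"dx": 0,"dy": 0,"dz": -0.3,"yaw": 0,"fingers": 0},{"dx": -0.1,"dy": 0.2,"dz": -0.1,"yaw": 0,"fingers": 0},{"dx": -0.1,"dy": 0.3,"dz": 0,"yaw": 0,"fingers": 0},{"dx": -0.1,"dy": 0.3,"dz": 0,"yaw": 0,"fingers": 0},{"dx": -0.1,"dy": 0.3,"dz": 0,"yaw": 0,"fingers": 0},{"dx": -0.1,"dy": 0.3,"dz": 0,"yaw": 0,"fingers": 0},{"dx": -0.1,"dy": 0.2,"dz": 0,"yaw": 0,"fingers": 0},{"dx": 0,"dy": 0,"dz": 0,"yaw": 0,"fingers": 0},{"dx": 0,"dy": 0,"dz": 0,"yaw": 0,"fingers": 0}])

```text
clock: 8.15
position: [0.58, 0.0958, 0.2258]
tool_rot: [-3.141, 0.0, 1.739]
force: [-1.1, 0.1, 0.4]
grip_width: 0.0851
finger_force: 0.0
```

```bash
python3 st.py; python3 - <<'E'
import cv2
from workcell import grab_frame
cv2.imwrite("pics/w1.png",grab_frame("wrist"))
E
```

```text
8.15 stand [-72.4361 -60.1964 225.7758] [-3.1409  0.0001  1.7388] want 1.740 [-1.0542  0.0726  0.3957] 0.08506788561299287 0.0 [-0.5385  0.4971  0.3925  1.7225 -0.2234  0.967   0.1069]
```

View pics/w1.png

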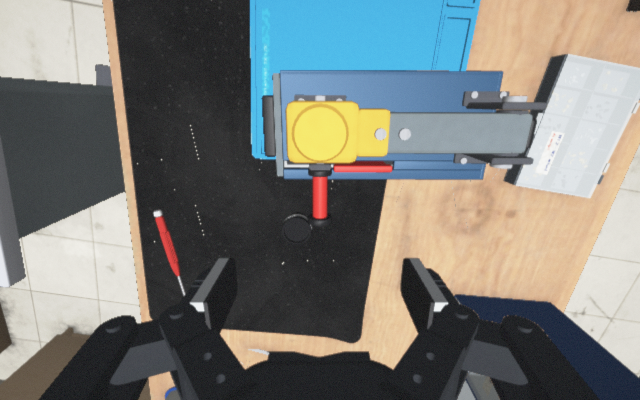

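The wrist view shows the drawer closed, the red bar behind the latch, and the handle between flanges at (320,171) and (320,222), middle about (320,197).

```bash
python3 - <<'E'
from h import *
from scipy.spatial.transform import Rotation as R
p=np.array([.58,.0958,.2258]);Rt=R.from_euler("xyz",[-3.1409,.0001,1.7388]).as_matrix()
c=camera_info("wrist");H=c["hand_eye"]
def wr(u,v):
    d=np.array([(u-c["cx"])/c["fx"],-(v-c["cy"])/c["fy"],-1]);return Rt@H[:3,3]+p,Rt@H[:3,:3]@d
for uv,z in [((320,197),.108),((320,172),.108),((320,221),.108),((320,134),.135)]: print(stand(atz(wr(*uv),z))*1e3)
o,d=wr(320,197);q=tri([(o,d/np.linalg.norm(d)),ray(*T(318,345)),ray(*S(326,317))]);print(q,stand(q)*1e3)
E
```

```text
[-72.84552534 -60.0047561  108.        ]
[-72.86397888 -35.92528637 108.        ]
[-72.82677238 -84.47491898 108.        ]
[-72.99529451   0.73825352 135.        ]
[0.58097906 0.09728662 0.11208978] [-71.23759869 -58.87015289 112.08978074]
```

Handle at stand (−72,−60) by wrist, and the TCP is already above it within 1 mm. Descend, then grip.

drive_tool(targets=[{"dx": 0,"dy": 0,"dz": 0.2,"yaw": 0,"fingers": 0},{"dx": 0,"dy": 0,"dz": 0.25,"yaw": 0,"fingers": 0},{"dx": 0,"dy": 0,"dz": 0.25,"yaw": 0,"fingers": 0},{"dx": 0,"dy": 0,"dz": 0.25,"yaw": 0,"fingers": 0},{"dx": 0,"dy": 0,"dz": 0.2,"yaw": 0,"fingers": 0},{"dx": 0,"dy": 0,"dz": 0.15,"yaw": 0,"fingers": 0},{"dx": 0,"dy": 0,"dz": 0.05,"yaw": 0,"fingers": 0},{"dx": 0,"dy": 0,"dz": 0,"yaw": 0,"fingers": 0},{"dx": 0,"dy": 0,"dz": 0,"yaw": 0,"fingers": 0}])

```text
clock: 9.1
position: [0.5809, 0.0961, 0.0922]
tool_rot: [3.141, -0.0, 1.739]
force: [0.4, -0.4, -0.5]
grip_width: 0.0854
finger_force: 0.0
```

drive_tool(targets=[{"dx": 0,"dy": 0,"dz": 0,"yaw": 0,"fingers": 0.5},{"dx": 0,"dy": 0,"dz": 0,"yaw": 0,"fingers": 0.7},{"dx": 0,"dy": 0,"dz": 0,"yaw": 0,"fingers": 1},{"dx": 0,"dy": 0,"dz": 0,"yaw": 0,"fingers": 1},{"dx": 0,"dy": 0,"dz": 0,"yaw": 0,"fingers": 1},{"dx": 0,"dy": 0,"dz": 0,"yaw": 0,"fingers": 1},{"dx": 0,"dy": 0,"dz": 0,"yaw": 0,"fingers": 1},{"dx": 0,"dy": 0,"dz": 0,"yaw": 0,"fingers": 1},{"dx": 0,"dy": 0,"dz": 0,"yaw": 0,"fingers": 1},{"dx": 0,"dy": 0,"dz": 0,"yaw": 0,"fingers": 1}], squeeze=50)

```text
clock: 10.1
position: [0.5808, 0.0961, 0.0914]
tool_rot: [3.141, -0.0, 1.739]
force: [3.0, -0.2, 3.5]
grip_width: 0.0123
finger_force: 48.7
```

```bash
python3 st.py
```

```text
10.1 stand [-71.6277 -60.0496  91.4488] [ 3.141  -0.      1.7394] want 1.740 [ 2.9881 -0.1919  3.5064] 0.012276259688607431 48.71715545654297 [-0.4809  0.6721  0.3146  1.8206 -0.3052  0.6959  0.1743]
```

Gripped with 49 N on the 14 mm handle. Pulling 12 mm sideways.

drive_tool(targets=[{"dx": -0.02,"dy": 0,"dz": 0,"yaw": 0,"fingers": 1},{"dx": -0.02,"dy": 0,"dz": 0,"yaw": 0,"fingers": 1},{"dx": -0.02,"dy": 0,"dz": 0,"yaw": 0,"fingers": 1},{"dx": -0.02,"dy": 0,"dz": 0,"yaw": 0,"fingers": 1},{"dx": -0.02,"dy": 0,"dz": 0,"yaw": 0,"fingers": 1},{"dx": -0.02,"dy": 0,"dz": 0,"yaw": 0,"fingers": 1},{"dx": 0,"dy": 0,"dz": 0,"yaw": 0,"fingers": 1},{"dx": 0,"dy": 0,"dz": 0,"yaw": 0,"fingers": 1},{"dx": 0,"dy": 0,"dz": 0,"yaw": 0,"fingers": 1}])

```text
clock: 11.0
position: [0.5826, 0.0853, 0.0914]
tool_rot: [3.141, -0.001, 1.74]
force: [2.0, 7.1, 5.2]
grip_width: 0.0121
finger_force: 48.9
```

```bash
python3 st.py
```

```text
11.0 stand [-71.6727 -70.9936  91.3961] [ 3.1413 -0.0012  1.7403] want 1.740 [2.0383 7.1104 5.1949] 0.012083870850383734 48.87937009334564 [-0.4599  0.672   0.3122  1.8199 -0.3047  0.6964  0.1937]
```

Spring force of 7.1 N matches 11 mm of travel, so the jaw is clear. Now I lift along the hinge arc, radius 165 mm.

drive_tool(targets=[{"dx": 0,"dy": 0.001,"dz": -0.061,"yaw": 0,"fingers": 1},{"dx": 0,"dy": 0.003,"dz": -0.061,"yaw": 0,"fingers": 1},{"dx": 0,"dy": 0.006,"dz": -0.061,"yaw": 0,"fingers": 1},{"dx": 0,"dy": 0.008,"dz": -0.06,"yaw": 0,"fingers": 1},{"dx": 0,"dy": 0.01,"dz": -0.06,"yaw": 0,"fingers": 1},{"dx": 0,"dy": 0,"dz": 0,"yaw": 0,"fingers": 1}])

```text
clock: 11.6
position: [0.5849, 0.0857, 0.1215]
tool_rot: [-3.141, -0.001, 1.74]
force: [3.6, 8.7, -7.1]
grip_width: 0.0121
finger_force: 48.8
```

```bash
python3 st.py
```

```text
11.6 stand [-69.3054 -70.9497 121.4973] [-3.1408 -0.0012  1.7404] want 1.740 [ 3.6064  8.6664 -7.0877] 0.012085708875541001 48.78710746765137 [-0.474   0.6328  0.3333  1.7975 -0.2866  0.7595  0.1785]
```

drive_tool(targets=[{"dx": 0,"dy": 0.012,"dz": -0.06,"yaw": 0,"fingers": 1},{"dx": 0,"dy": 0.015,"dz": -0.06,"yaw": 0,"fingers": 1},{"dx": 0,"dy": 0.016,"dz": -0.059,"yaw": 0,"fingers": 1},{"dx": 0,"dy": 0.019,"dz": -0.058,"yaw": 0,"fingers": 1},{"dx": 0,"dy": 0.021,"dz": -0.058,"yaw": 0,"fingers": 1},{"dx": 0,"dy": 0.005,"dz": -0.015,"yaw": 0,"fingers": 1},{"dx": 0,"dy": 0,"dz": 0,"yaw": 0,"fingers": 1},{"dx": 0,"dy": 0,"dz": 0,"yaw": 0,"fingers": 1},{"dx": 0,"dy": 0,"dz": 0,"yaw": 0,"fingers": 1},{"dx": 0,"dy": 0,"dz": 0,"yaw": 0,"fingers": 1}])

```text
clock: 12.6
position: [0.5928, 0.0871, 0.1516]
tool_rot: [-3.139, -0.001, 1.74]
force: [-0.3, 7.6, -6.1]
grip_width: 0.0122
finger_force: 48.8
```

```bash
python3 st.py; python3 - <<'E'
import cv2
from workcell import grab_frame
b=grab_frame("scene")[125:275,230:430]
cv2.imwrite("pics/p3.png",cv2.resize(b,(800,600),interpolation=2))
E
```

```text
12.6 stand [-61.2875 -70.9342 151.6148] [-3.139  -0.0011  1.7404] want 1.740 [-0.3305  7.5874 -6.1014] 0.012240265059964027 48.788132071495056 [-0.4839  0.6044  0.3517  1.7549 -0.2695  0.8324  0.1634]
```

View pics/p3.png

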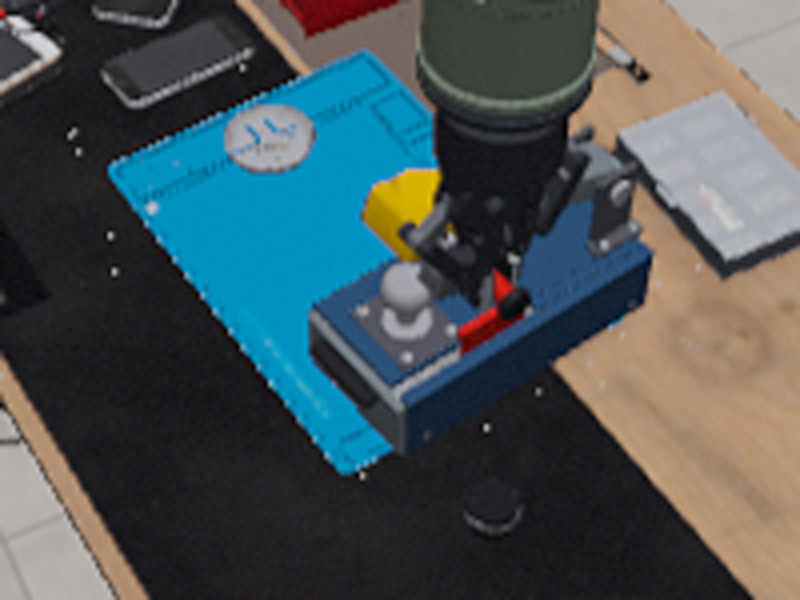

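The picture shows the ball bare at (405,290), the yellow head raised at (400,205) with the gripper on the handle, and the drawer home at (355,375). The TCP rose 60 mm and is steady, so I'm handing it in.

```bash
python3 -c "
from workcell import workorder
print(workorder.job_done())"
```

```text
the job is handed in; nothing more can be done
None
```

The drawer is pushed home, the latch was pulled out about 11 mm, and the coupler is held about 60 mm above its seat in the gripper; the job was handed in at about 13 s, and no verdict was returned.

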